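Snap the trim ring home on the hatch sample

ROBOT

A 6-joint arm with a two-finger parallel gripper is mounted at the origin on the work surface. World frame = base frame: x ahead of the robot, y to its left, z up, the work surface at z = 0. Lengths are in m, angles in rad, forces in N, time in s.
With the tool pointing down it reaches from about 0.35 to 0.975 m from the base axis. Payload 4.9 kg.
Tool frame: the origin (TCP) lies midway between the tips of the shut fingers; the grasp point (between the pads) lies 19 mm behind it; z points along the fingers, y is the direction in which the jaws open and shut (so a half turn about z gives the same grasp; the last joint's range is limited). The gripper opens to 85 mm and grips with 20 to 120 N. Pads are 22 mm wide; open, the fingers measure 114 mm over their backs; the gripper's body (76 mm by 85 mm) begins 54 mm behind the grasp point. The pads swing forward as they close: fully open they stand 13 mm farther back than shut.
Start: joints at [1.067, 0.053, 1.613, -0, 1.476, -0.119], TCP at [0.235, 0.579, 0.231] pointing down, gripper open.
Joint ranges: [-3.01, 3.01], [-1.01, 2.22], [0.06, 2.58], [-1.02, 4.17], [0.09, 2.62], [-3.14, 3.14]. Speed limits (rad/s): [2.57, 2.57, 3.14, 3.14, 3.14, 3.14].

INTERFACE

Orientations are given as a unit quaternion [w, x, y, z].
In Python, from plant import state, grab_frame, camera_params, job_done, boxes_of gives the robot as it stands.
- The arm moves only by the tool step_arm, never from a script. Its argument "steps" is a list of rows, each a list of 4 numbers: the shift along the tool's x, y, z in mm, then the turn about the tool's z in degrees. A call has 1 to 8 rows; each row shifts and turns the pose as measured when the row begins, along the tool's axes as they then stand; what a row does not reach is not made up. A row lasts 1/10 s, in which the tool goes at most 50 mm and 8.59 degrees, less where a joint would pass 70% of its speed; a pose out of reach is approached as far as the arm can. A call is refused whole if a number of a shift passes 50 or a number of a turn 8.59, either way. A call with a gripper value outside its range is refused whole. "claw" is the opening in per cent of the stroke, from 0 (shut) to 100 (fully open), set as the call begins (left out, the last holds). The fingers move at their own pace and stop on an object; the grip force is fixed at half the most. Time passes only in rows, so rows that do not move let the fingers close. It gives the time, the measured TCP pose, the force and the opening at its end, in the units of the state.
- state(): the state, without advancing time (a new reading comes with each control period).
- grab_frame(name): name is "scene" or "side" or "wrist"; returns (picture, depth): 400x640x3 uint8, red, green, blue; 400x640 float32, m along the optical axis (not along the pixel's ray), 0 where there is no reading.
- camera_params(name): a dict with "mtx" (3x3 intrinsics, pixels), "extrinsics" (4x4, takes a point from camera to world coordinates); the wrist camera has in their place "T_tool_cam" (4x4, takes a point from camera to tool coordinates, whose origin is the TCP and whose axes are the flange's). Camera axes: x right, y down, z forward; pixel columns grow to the right and rows downward; lengths in m; the calibration is good to about 2 mm. A picture is of the moment at which its call begins: read the wrist's pose just before it. camera_params takes no time and is no camera call.
- job_done(): hands the job in, once; it reports no verdict.
Trained networks look in the newest picture that a camera, given by its name, has taken for a name from the list of things; names that differ only in an ending like _2 or _b are one class to them, and where a whole thing is asked for, a point or a joint stands for the part that bears it (a point fixed in the world has none). Each returns a list of dicts, best first, with "p" (0 to 1); they miss things now and then, are a little off and sometimes report something else, mostly with a low value. They report only what shows in the picture. A call takes as long as a camera call.
- boxes_of(camera, label): "box" ([left, top, width, height] in pixels, round what is visible of it).
The state is a dict: "time": time; "joint_pos": joint angles; "joint_vel": joint speeds; "joint_efforts": joint torques, N m; "tool_pos": TCP position; "tool_rot": TCP orientation; "contact_force": force on the tool from outside, world axes, zero at the start; "ft_torque": the same for the moment, N m; "gripper_width": opening from 0.0 (shut) to 1.0 (fully open).
Only numpy, scipy, OpenCV 4.12 (cv2) and the standard library are available. Lean on these libraries where they do the work, as an engineer would, in place of code of your own. Each camera call takes 0.05 s, during which the arm holds its last target. There are 200 camera calls.

TASK

On the hatch sample, the white trim ring has come up off its three spring clips and is lying loose on top of them. Press down on the rim at each clip, working your way round, until all three have snapped over the ring's lip and it sits fully home and flush all round. Only press it, never pick it up; leave the hatch's latch lever locked and all the other hardware where it lies, and finish with the hand clear.

Things in the scene. Friction and masses are not known exactly. Their poses are not given: they have to be found in the camera images.
- hatch: Hatch sample fixed to the shelf: 230 x 230 x 18 mm plywood board, grey round base (208 mm dia), round hatch in the middle (119 mm dia, top 41 mm above the shelf) with a latch lever. Origin: centre of the board's underside, on the shelf; z up. Three spring clips at 180 deg (front, -x), +60 (left), -60 (right), hooks 89 to 97 mm from the centre, clip tops 40 mm above the shelf.
- ring: Loose white plastic trim ring round the hatch, 160 g: outer dia 186, bore 122, 14 mm tall; crown at radius 61 to 86 mm, outside it a 4 mm thick lip that the clips hook over. Origin: centre of its underside; z up. Starts level on the clips' ramps, origin 38 mm above the shelf (crown top 52); fully home 27 mm (crown top 41, flush with the hatch, about 1.5 mm of rattle under the hooks).
- rim_front (a point): Press spot at the front clip (board's -x side). On the ring: top of the crown, mid-width, on a round thumb mark, 74 mm from the ring's centre. 10 to 15 N here takes this side down 11 mm, past its hook; the sides not yet pressed stay up (the ring tilts up to 5 deg).
- rim_left (a point): Press spot at the left clip (+60 deg in the board's frame). On the ring: top of the crown, mid-width, on a round thumb mark, 74 mm from the ring's centre. 10 to 15 N here takes this side down 11 mm, past its hook; the sides not yet pressed stay up (the ring tilts up to 5 deg).
- rim_right (a point): Press spot at the right clip (-60 deg in the board's frame). On the ring: top of the crown, mid-width, on a round thumb mark, 74 mm from the ring's centre. 10 to 15 N here takes this side down 11 mm, past its hook; the sides not yet pressed stay up (the ring tilts up to 5 deg).
- clip_front (a joint): How far this spring clip (steel, 16 mm wide, at the ring's outer edge) is bent outward, m: 0 at rest, also while the ring lies loose on its ramp; up to 0.005 while the lip is forced past; back to 0 once snapped over the lip. Stands on the board's -x side.
- clip_left (a joint): How far this spring clip (steel, 16 mm wide, at the ring's outer edge) is bent outward, m: 0 at rest, also while the ring lies loose on its ramp; up to 0.005 while the lip is forced past; back to 0 once snapped over the lip. Stands at +60 degrees in the board's frame.
- clip_right (a joint): How far this spring clip (steel, 16 mm wide, at the ring's outer edge) is bent outward, m: 0 at rest, also while the ring lies loose on its ramp; up to 0.005 while the lip is forced past; back to 0 once snapped over the lip. Stands at -60 degrees in the board's frame.
- latch (a joint): angle of the hatch's steel latch lever, rad: 0 = swung down, locked (as it is at the start), grows as it is lifted, to 1.7. It lies along the hatch's x axis over the middle of the hatch, 75 mm long and 15 mm wide, top 60 mm above the shelf, all within 60 mm of the hatch's centre.
- passage_lever: Bystander, loose: matte black passage lever on its 66 mm rose, lever 125 mm long at 41 to 54 mm height pointing to its own -x. Origin under the rose.
- butt_hinge: Bystander, loose: chrome butt hinge lying open flat, 76 x 76 mm, 11 mm tall. Origin under its centre, pin along y.
- pull_a: Bystander, loose: pewter bow drawer pull, 112 mm long along x, 33 mm tall. Origin under its centre.
- pull_b: Bystander, loose: a second pull like pull_a.
- door_knob: Bystander, loose: brass door knob standing on its 62 mm rose, 59 mm tall. Origin under its centre.
- door_stop: Bystander, loose: steel dome floor door stop, 45 mm diameter, 28 mm tall. Origin under its centre.
- cabinet_knob: Bystander, loose: small pewter cabinet knob, 28 mm diameter, 27 mm tall, standing on a front corner of the plywood board. Origin under its centre.

How it is judged:
By the outcome, as a careful person would: the job done as asked, in the order asked, and still so for the second after the job is handed in, with the robot touching nothing.
It also fails if it takes over 45 s, if anything falls off the work surface, if the arm or the gripper's body presses on something with over 40 N, if the wrist force passes 120 N, or if a joint passes its speed limit or range.

## Working session

There is one attempt and no reset: what is moved stays moved. The work goes in short steps, Python scripts to look and compute and a tool call to move; the robot and the scene stay as the last step left them, time stands still between calls to the robot, and variables do not carry over. Pictures are saved under pics/ and viewed, about 8 in all and at most 12, crops included, and the job is handed in when it is done.

Besides the shell and the picture viewer there is one more tool, called after "Call:" in YAML: its name, and indented under it one key for each argument. step_arm: Moves the arm, as the interface text tells. Its arguments: {"type":"object","properties":{"steps":{"type":"array"},"claw":{"type":"number"}},"required":["steps"]}

```bash
mkdir -p pics
cat > h.py <<'E'
import numpy as np, cv2
from plant import state, grab_frame, camera_params, job_done, boxes_of
from scipy.spatial.transform import Rotation as R
def T(s):
    q=s["tool_rot"]; M=np.eye(4); M[:3,:3]=R.from_quat([q[1],q[2],q[3],q[0]]).as_matrix(); M[:3,3]=s["tool_pos"]; return M
def ext(name,s=None):
    p=camera_params(name)
    return np.array(p["mtx"]), (T(s)@np.array(p["T_tool_cam"]) if name=="wrist" else np.array(p["extrinsics"]))
def cloud(d,K,E):
    v,u=np.indices(d.shape); P=np.stack([(u-K[0,2])/K[0,0]*d,(v-K[1,2])/K[1,1]*d,d],-1)
    return P@E[:3,:3].T+E[:3,3]
def proj(p,K,E):
    c=np.linalg.inv(E)@np.append(p,1); q=K@c[:3]; return q[:2]/q[2]
E
python3 - <<'E'
from h import *
s=state(); print(s)
for n in ["scene","wrist"]:
    im,d=grab_frame(n); cv2.imwrite(f"pics/{n}0.png",im[:,:,::-1]); np.savez(f"{n}0.npz",im=im,d=d)
    K,E=ext(n,s); P=cloud(d,K,E); np.save(f"{n}P.npy",P)
    for l in ["hatch","ring","rim_front","rim_left","rim_right","clip_front","latch"]:
        for b in boxes_of(n,l)[:3]:
            x,y,w,h=b["box"]; cx,cy=int(x+w/2),int(y+h/2); print(n,l,[round(float(t)) for t in b["box"]],round(b["p"],2),P[min(cy,399),min(cx,639)].round(3))
E
```

```text
{'time': 0.0, 'joint_pos': array([ 1.06697729e+00,  5.34016025e-02,  1.61429564e+00, -6.97358910e-06,
        1.47599339e+00, -1.18980341e-01]), 'joint_vel': array([-0.0001653 , -0.00036015, -0.00136399,  0.00113387,  0.00011763,
        0.00102874]), 'joint_efforts': array([ 1.16829406e-04, -3.93687022e+01, -3.70172346e+01, -1.48331828e-04,
        7.25083562e-03,  2.38424337e-05]), 'tool_pos': array([0.23431839, 0.57874187, 0.2300343 ]), 'tool_rot': array([-3.18096676e-04,  1.91233717e-01,  9.81543970e-01, -9.99600200e-04]), 'contact_force': array([ 0.90514612,  0.31514295, -0.0428754 ]), 'ft_torque': array([-0.03227989,  0.0040895 , -0.04107922]), 'gripper_width': 1.0002973122466583}
scene hatch [263, 197, 120, 92] 0.85 [0.567 0.151 0.041]
scene ring [276, 197, 91, 69] 0.96 [0.55  0.124 0.042]
scene rim_front [278, 194, 85, 72] 0.91 [0.55  0.12  0.042]
scene rim_front [387, 242, 46, 37] 0.21 [0.443 0.278 0.011]
scene rim_left [275, 198, 93, 65] 0.58 [0.55  0.124 0.042]
scene rim_right [279, 197, 86, 66] 0.79 [0.547 0.124 0.043]
scene latch [292, 215, 46, 16] 0.73 [0.553 0.108 0.058]
wrist hatch [119, 395, 44, 4] 0.74 [0.457 0.19  0.008]
wrist hatch [1, 358, 26, 35] 0.63 [0.349 0.033 0.006]
wrist clip_front [119, 393, 43, 7] 0.62 [0.456 0.187 0.005]
```

Run:
```python
from h import *
z=np.load("scene0.npz"); im=z["im"]; P=np.load("sceneP.npy")
c=im[170:310,220:460]; cv2.imwrite("pics/c0.png",cv2.resize(c[:,:,::-1],None,fx=3.3,fy=3.3,interpolation=cv2.INTER_CUBIC))
# crown top: z about .052, white
m=(P[...,2]>.047)&(P[...,2]<.056)&(im.min(-1)>150); m[:190]=0;m[290:]=0;m[:,:250]=0;m[:,390:]=0
p=P[m]; print(len(p),p.mean(0),p.min(0),p.max(0))
A=np.c_[2*p[:,:2],np.ones(len(p))]
hull=cv2.convexHull((p[:,:2]).astype(np.float32))[:,0]; 
print(cv2.minEnclosingCircle(p[:,:2].astype(np.float32)))
# board: z~.018
m=(P[...,2]>.013)&(P[...,2]<.022); m[:180]=0;m[300:]=0;m[:,:240]=0;m[:,:][:,400:]=0
b=P[m]; b=b[np.hypot(*(b[:,:2]-p[:,:2].mean(0)).T)<.17]; print(len(b),cv2.minAreaRect(b[:,:2].astype(np.float32)))
```

```text
1707 [0.54872943 0.12106977 0.05135056] [0.45969427 0.03070033 0.04705789] [0.62935465 0.19846197 0.05598865]
((0.5443490147590637, 0.11432164162397385), 0.08577662706375122)
3698 ((0.5781407356262207, 0.11938345432281494), (0.27128517627716064, 0.282376229763031), 58.9088020324707)
```

View pics/c0.png

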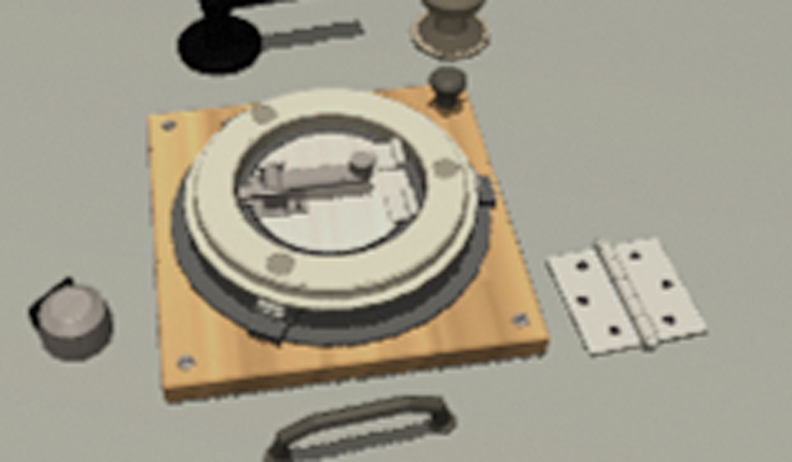

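Run:
```python
from h import *
z=np.load("scene0.npz"); im=z["im"]; P=np.load("sceneP.npy")
K,E=ext("scene"); print("cam",E[:3,3].round(3))
o=E[:3,3]
def hit(u,v,h):
    r=E[:3,:3]@np.linalg.inv(K)@[u,v,1]; return o+r*(h-o[2])/r[2]
M=[hit(220+a/3.3,170+b/3.3,.052) for a,b in [(263,113),(446,168),(281,263)]]
M=np.array(M); print(M.round(4), [np.linalg.norm(M[i]-M[i-1]) for i in range(3)])
# circumcentre = centroid for equilateral
c=M.mean(0); print("centre",c.round(4)); 
for m in M: print(np.hypot(*(m-c)[:2]),np.degrees(np.arctan2(*(m-c)[1::-1])))
B=np.array([hit(220+a/3.3,170+b/3.3,.018) for a,b in [(150,115),(465,90),(547,345),(165,385)]]); print(B.round(3),B.mean(0))
for i in range(4): d=B[i]-B[i-1]; print(np.hypot(*d[:2]),np.degrees(np.arctan2(d[1],d[0])))
```

```text
cam [0.871 0.522 0.608]
[[0.5417 0.0398 0.052 ]
 [0.4823 0.1545 0.052 ]
 [0.6103 0.1491 0.052 ]] [np.float64(0.12909610970859897), np.float64(0.12906157675889485), np.float64(0.12811192527034318)]
centre [0.5448 0.1145 0.052 ]
0.07470886224263376 -92.39199531274774
0.07414198573760539 147.37254984017477
0.0741620232862894 27.870009365591024
[[ 0.584 -0.039  0.018]
 [ 0.395  0.084  0.018]
 [ 0.511  0.275  0.018]
 [ 0.7    0.155  0.018]] [0.54767761 0.11875719 0.018     ]
0.22606317717122512 -120.82994144257908
0.2258666450959967 147.02905307820853
0.2234467435334733 58.6333326100521
0.22369134782799804 -32.31875333577974
```

Call:
step_arm:
  steps:
    - [-39, -30, 0, 0]
    - [-39, -30, 0, 0]
    - [-39, -30, 0, 0]
    - [-39, -30, 0, 0]
    - [-39, -30, 0, 0]
    - [-39, -30, 0, 0]
    - [-39, -30, 0, 0]
    - [-39, -30, 0, 0]
  claw: 0

```text
time: 1.6
tool_pos: [0.4364, 0.237, 0.2318]
tool_rot: [0.002, 0.185, 0.983, 0.002]
contact_force: [0.7, -0.3, -0.0]
gripper_width: 0.002
```

```bash
cat >> h.py <<'E'
C=np.array([.5448,.1145]); A0=-32.4
def goal(ang,z,r=.0745,c=None):
    s=state(); M=T(s); c=C if c is None else c
    a=np.radians(ang); p=np.array([*(c+r*np.array([np.cos(a),np.sin(a)])),z])
    xa=np.degrees(np.arctan2(M[1,0],M[0,0])); t=(xa-ang+90)%180-90
    print("pos",s["tool_pos"].round(4),"F",s["contact_force"].round(1),"tool shift mm",(M[:3,:3].T@(p-M[:3,3])*1e3).round(1),"turn",round(t,1),"(+-180) q6",s["joint_pos"][5].round(2),"t",round(s["time"],2))
E
python3 - <<'E'
from h import *
goal(147.6,.2)
s=state(); im,d=grab_frame("wrist"); K,E=ext("wrist",s); P=cloud(d,K,E); np.savez("w1.npz",im=im,d=d,P=P)
im=im.copy()
for a in (147.6,27.6,-92.4):
    u=proj([*(C+.0742*np.array([np.cos(np.radians(a)),np.sin(np.radians(a))])),.052],K,E); print(a,u.round()); cv2.circle(im,tuple(int(t) for t in u),3,(255,0,0),1)
cv2.imwrite("pics/w1.png",im[:,:,::-1])
E
```

```text
pos [0.4364 0.237  0.2318] F [ 0.7 -0.3 -0. ] tool shift mm [-72.3 -60.5  31.7] turn 11.1 (+-180) q6 -0.85 t 1.6
147.6 [266. 242.]
27.6 [304. 331.]
-92.4 [202. 314.]
```

View pics/w1.png

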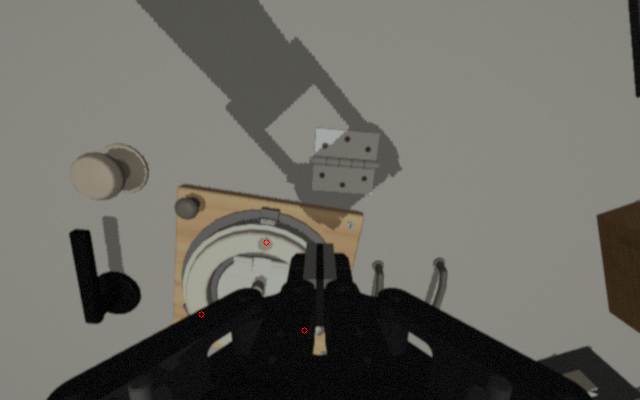

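Call:
step_arm:
  steps:
    - [-24, -20, 15, 0]
    - [-24, -20, 20, 0]
    - [-24, -20, 25, 0]
    - [0, 0, 20, 5.5]
    - [0, 0, 20, 5.5]
    - [0, 0, 0, 0]

```text
time: 2.25
tool_pos: [0.4901, 0.1423, 0.1322]
tool_rot: [0.006, 0.289, 0.957, 0.002]
contact_force: [-0.5, -0.1, -0.5]
gripper_width: 0.001
```

Run:
```python
from h import *
goal(147.6,.06)
```

```text
pos [0.4901 0.1423 0.1322] F [-0.5 -0.1 -0.5] tool shift mm [14.3  5.  72.1] turn -1.2 (+-180) q6 -0.85 t 2.25
```

Call:
step_arm:
  steps:
    - [7, 3, 15, -1.2]
    - [7, 2, 15, 0]
    - [0, 0, 15, 0]
    - [0, 0, 0, 0]

```text
time: 2.65
tool_pos: [0.4815, 0.1572, 0.0864]
tool_rot: [0.008, 0.275, 0.962, 0.003]
contact_force: [-0.7, -0.3, 0.2]
gripper_width: -0.006
```

Run:
```python
from h import *
goal(147.6,.06)
s=state(); im,d=grab_frame("wrist"); K,E=ext("wrist",s); cv2.imwrite("pics/w2.png",im[:,:,::-1])
print(T(s)[:3,:3].round(3))
P=cloud(d,K,E);
```

```text
pos [0.4815 0.1572 0.0864] F [-0.7 -0.3  0.2] tool shift mm [-1.4 -2.4 26.4] turn 0.5 (+-180) q6 -0.84 t 2.65
[[-0.849  0.528  0.017]
 [ 0.528  0.849  0.001]
 [-0.014  0.01  -1.   ]]
```

View pics/w2.png

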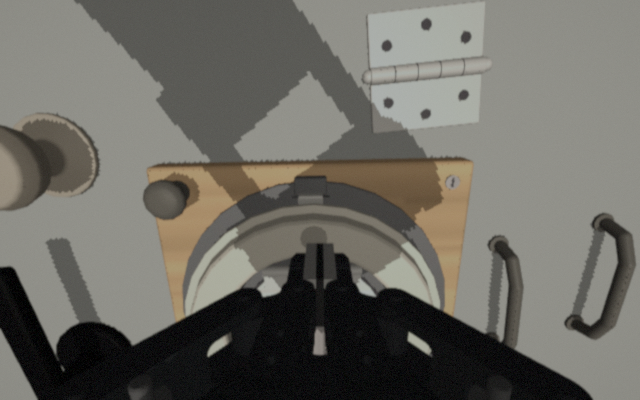

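Call:
step_arm:
  steps:
    - [-1, -2, 13, 0]
    - [0, 0, 13, 0]
    - [0, 0, 3, 0]
    - [0, 0, 3, 0]

```text
time: 3.1
tool_pos: [0.4844, 0.1561, 0.0557]
tool_rot: [0.011, 0.274, 0.962, 0.004]
contact_force: [-0.3, 0.1, -0.1]
gripper_width: -0.002
```

Run:
```python
from h import *
goal(147.6,.041)
```

```text
pos [0.4844 0.1561 0.0557] F [-0.3  0.1 -0.1] tool shift mm [ 1.5 -3.  14.6] turn 0.6 (+-180) q6 -0.85 t 3.1
```

Call:
step_arm:
  steps:
    - [1, -3, 3, 0]
    - [0, 0, 3, 0]
    - [0, 0, 3, 0]
    - [0, 0, 3, 0]

```text
time: 3.5
tool_pos: [0.4844, 0.1541, 0.0466]
tool_rot: [0.012, 0.274, 0.962, 0.005]
contact_force: [-1.7, 0.2, 4.3]
gripper_width: 0.002
```

Run:
```python
from h import *
goal(147.6,.041)
```

```text
pos [0.4844 0.1541 0.0466] F [-1.7  0.2  4.3] tool shift mm [ 2.4 -1.2  5.6] turn 0.6 (+-180) q6 -0.85 t 3.5
```

Call:
step_arm:
  steps:
    - [0.5, 0, 3, 0]
    - [0.5, 0, 3, 0]
    - [0, 0, 3, 0]
    - [0, 0, 3, 0]

```text
time: 3.9
tool_pos: [0.485, 0.1549, 0.0421]
tool_rot: [0.011, 0.274, 0.962, 0.004]
contact_force: [-14.0, -2.6, 25.8]
gripper_width: 0.003
```

Call:
step_arm:
  steps:
    - [2, 0, 3, 0]
    - [1, 0, 4, 0]

```text
time: 4.1
tool_pos: [0.4849, 0.1549, 0.042]
tool_rot: [0.012, 0.273, 0.962, 0.002]
contact_force: [-16.1, -4.5, 30.9]
gripper_width: 0.001
```

Run:
```python
from h import *
goal(147.6,.041)
s=state(); im,d=grab_frame("wrist"); i2,d2=grab_frame("side")
a=cv2.resize(im[180:320,170:470],None,fx=2.6,fy=2.6); 
K,E=ext("side"); u=proj([*C,.05],K,E); print(u,E[:3,3])
cx,cy=int(u[0]),int(u[1]); x0=max(cx-100,0);y0=max(cy-60,0)
b=cv2.resize(i2[y0:y0+120,x0:x0+200],(780,468//2*2//2)) if False else cv2.resize(i2[y0:y0+70,x0:x0+200],(780,230),interpolation=cv2.INTER_CUBIC)
cv2.imwrite("pics/w3.png",a[:,:,::-1][:364]); cv2.imwrite("pics/s3.png",cv2.resize(i2[y0:y0+130,x0:x0+200],None,fx=3.8,fy=3.8,interpolation=cv2.INTER_CUBIC)[:,:,::-1])
```

```text
pos [0.4849 0.1549 0.042 ] F [-16.1  -4.5  30.9] tool shift mm [ 2.4 -2.   1. ] turn 0.7 (+-180) q6 -0.85 t 4.1
[324.64820197 209.00083556] [0.49373938 0.7624386  0.52285939]
```

View pics/s3.png

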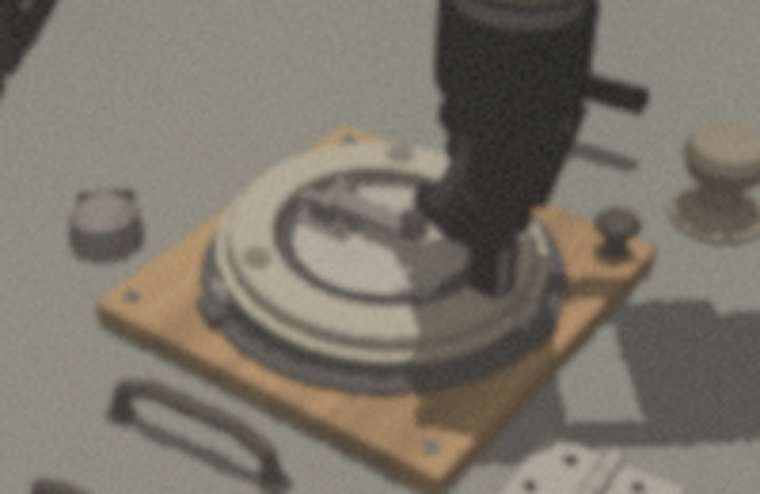

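Call:
step_arm:
  steps:
    - [0, 0, -5, 0]
    - [0, 0, -20, 0]
    - [0, 0, -40, 0]
    - [0, 0, -20, -8]
    - [0, 0, 0, -8]
    - [0, 0, 0, -8]
    - [0, 0, 0, -8]
    - [0, 0, 0, -8]

```text
time: 5.0
tool_pos: [0.4829, 0.1553, 0.1295]
tool_rot: [0.013, -0.086, 0.996, -0.002]
contact_force: [-0.2, 0.1, -0.0]
gripper_width: -0.002
```

```bash
cat >> h.py <<'E'
def heights(n="scene",z0=.035):
    im,d=grab_frame(n); K,E=ext(n); P=cloud(d,K,E)
    r=np.hypot(*(np.moveaxis(P[...,:2]-C,-1,0))); th=np.degrees(np.arctan2(P[...,1]-C[1],P[...,0]-C[0]))
    m=(r>.066)&(r<.082)&(P[...,2]>z0)&(P[...,2]<.06)&(im.min(-1)>60)
    p=P[m]; A=np.c_[p[:,:2]-C,np.ones(len(p))]; f=np.linalg.lstsq(A,p[:,2],rcond=None)[0]; k=abs(A@f-p[:,2])<.004; f=np.linalg.lstsq(A[k],p[k,2],rcond=None)[0]
    print(n,"n",k.sum(),"plane centre mm",(f[2]*1e3).round(1),{a:round(float(1e3*(f[2]+.074*(f[0]*np.cos(np.radians(a))+f[1]*np.sin(np.radians(a))))),1) for a in (147.6,27.6,-92.4)},
     "local",{a:(round(float(np.median(P[...,2][m&(abs((th-a+180)%360-180)<15)])*1e3),1),int((m&(abs((th-a+180)%360-180)<15)).sum())) for a in (147.6,27.6,-92.4)})
E
python3 - <<'E'
from h import *
goal(27.6,.1)
heights("scene"); heights("side")
E
```

```text
pos [0.4829 0.1553 0.1295] F [-0.2  0.1 -0. ] tool shift mm [-124.2  -27.8   32.8] turn -17.7 (+-180) q6 -1.57 t 5.0
scene n 1248 plane centre mm 48.0 {147.6: 42.3, 27.6: 51.1, -92.4: 50.5} local {147.6: (42.5, 98), 27.6: (51.3, 128), -92.4: (50.5, 82)}
side n 1065 plane centre mm 48.4 {147.6: 42.6, 27.6: 51.6, -92.4: 51.0} local {147.6: (43.0, 101), 27.6: (51.8, 94), -92.4: (50.9, 75)}
```

Call:
step_arm:
  steps:
    - [-42, -9, 0, 0]
    - [-42, -9, 0, 0]
    - [-40, -9, 0, 0]
    - [0, 0, 10, -8.5]
    - [0, 0, 10, -8.5]
    - [0, 0, 0, 0]

```text
time: 5.7
tool_pos: [0.6117, 0.1481, 0.1055]
tool_rot: [0.009, -0.224, 0.975, -0.004]
contact_force: [-0.2, 0.4, 0.4]
gripper_width: -0.0
```

Run:
```python
from h import *
goal(27.6,.06)
```

```text
pos [0.6117 0.1481 0.1055] F [-0.2  0.4  0.4] tool shift mm [ 1.1  1.7 45.5] turn -1.7 (+-180) q6 -1.9 t 5.7
```

Call:
step_arm:
  steps:
    - [1, 2, 15, -1.7]
    - [0, 0, 15, 0]
    - [0, 0, 12, 0]
    - [0, 0, 2, 0]

```text
time: 6.1
tool_pos: [0.6096, 0.1497, 0.0577]
tool_rot: [0.009, -0.234, 0.972, -0.004]
contact_force: [0.0, 0.5, -0.3]
gripper_width: -0.0
```

Run:
```python
from h import *
goal(27.6,.041)
```

```text
pos [0.6096 0.1497 0.0577] F [ 0.   0.5 -0.3] tool shift mm [-0.6 -1.  16.7] turn -0.5 (+-180) q6 -1.92 t 6.1
```

Call:
step_arm:
  steps:
    - [0, 0, 3, 0]
    - [0, 0, 3, 0]
    - [0, 0, 3, 0]
    - [0, 0, 3, 0]
    - [0, 0, 3, 0]
    - [0, 0, 3, 0]

```text
time: 6.7
tool_pos: [0.6113, 0.15, 0.0425]
tool_rot: [0.01, -0.233, 0.972, -0.004]
contact_force: [-2.2, -1.1, 8.3]
gripper_width: 0.004
```

Call:
step_arm:
  steps:
    - [0, 0, 3, 0]
    - [0, 0, 3, 0]
    - [0, 0, 3, 0]

```text
time: 7.0
tool_pos: [0.6136, 0.1503, 0.0421]
tool_rot: [0.011, -0.233, 0.972, -0.004]
contact_force: [-5.8, -0.2, 13.8]
gripper_width: 0.001
```

Call:
step_arm:
  steps:
    - [2, 1, 4, 0]
    - [2, 1, 5, 0]
    - [0, 0, 5, 0]

```text
time: 7.3
tool_pos: [0.6144, 0.1504, 0.0418]
tool_rot: [0.013, -0.233, 0.972, -0.005]
contact_force: [-19.9, -2.1, 31.2]
gripper_width: -0.002
```

Bottomed out (31 N, no further travel). Lift and turn towards the right mark.

Call:
step_arm:
  steps:
    - [0, 0, -5, 0]
    - [0, 0, -20, 0]
    - [0, 0, -40, 0]
    - [0, 0, -20, -8]
    - [0, 0, 0, -8]
    - [0, 0, 0, -8]
    - [0, 0, 0, -8]
    - [0, 0, 0, -8]

```text
time: 8.1
tool_pos: [0.6138, 0.1509, 0.1316]
tool_rot: [0.013, -0.563, 0.827, -0.011]
contact_force: [0.2, 1.0, 0.5]
gripper_width: -0.007
```

Run:
```python
from h import *
goal(-92.4,.1)
heights("scene"); heights("side")
```

```text
pos [0.6138 0.1509 0.1316] F [0.2 1.  0.5] tool shift mm [129.8  27.4  29.4] turn -19.1 (+-180) q6 -2.64 t 8.1
scene n 1101 plane centre mm 44.5 {147.6: 41.8, 27.6: 42.2, -92.4: 49.5} local {147.6: (42.1, 106), 27.6: (42.1, 127), -92.4: (nan, 0)}
side n 1099 plane centre mm 44.9 {147.6: 42.3, 27.6: 42.5, -92.4: 50.0} local {147.6: (42.2, 102), 27.6: (42.6, 96), -92.4: (50.2, 74)}
  return _methods._mean(a, axis=axis, dtype=dtype,
  ret = ret.dtype.type(ret / rcount)
```

Call:
step_arm:
  steps:
    - [0, 0, 0, 8.5]
    - [0, 0, 0, 8.5]
    - [0, 0, 0, 8.5]
    - [0, 0, 0, 8.5]
    - [0, 0, 0, 8.5]
    - [0, 0, 0, 8.5]
    - [0, 0, 0, 8.5]
    - [0, 0, 0, 8.5]

```text
time: 9.0
tool_pos: [0.6132, 0.1507, 0.1282]
tool_rot: [0.017, 0.01, 1.0, -0.002]
contact_force: [-0.4, -0.1, 0.7]
gripper_width: 0.0
```

Call:
step_arm:
  steps:
    - [0, 0, 0, 8.5]
    - [0, 0, 0, 8.5]
    - [0, 0, 0, 8.5]
    - [0, 0, 0, 8.5]
    - [0, 0, 0, 8.5]
    - [0, 0, 0, 8.5]
    - [0, 0, 0, 8.5]
    - [0, 0, 0, 8.5]

```text
time: 9.8
tool_pos: [0.6127, 0.1504, 0.1247]
tool_rot: [0.014, 0.572, 0.82, 0.007]
contact_force: [0.4, 0.5, 0.2]
gripper_width: -0.002
```

Run:
```python
from h import *
goal(-92.4,.1)
print(T(state())[:3,:3].round(3))
```

```text
pos [0.6127 0.1504 0.1247] F [0.4 0.5 0.2] tool shift mm [ -78.8 -105.4   22.9] turn 22.5 (+-180) q6 -0.22 t 9.8
[[-0.344  0.938  0.032]
 [ 0.939  0.344 -0.004]
 [-0.015  0.028 -0.999]]
```

Call:
step_arm:
  steps:
    - [-26, -35, -3, 0]
    - [-26, -35, -3, 0]
    - [-26, -35, 0, 0]
    - [0, 0, 0, 7.5]
    - [0, 0, 0, 7.5]
    - [0, 0, 0, 7.5]
    - [0, 0, 0, 0]

```text
time: 10.5
tool_pos: [0.5369, 0.0372, 0.1257]
tool_rot: [0.012, 0.736, 0.677, 0.01]
contact_force: [0.2, -0.1, -0.2]
gripper_width: -0.003
```

Run:
```python
from h import *
goal(-92.4,.06)
```

```text
pos [0.5369 0.0372 0.1257] F [ 0.2 -0.1 -0.2] tool shift mm [ 3.3  2.5 65.8] turn -2.4 (+-180) q6 0.02 t 10.5
```

Call:
step_arm:
  steps:
    - [3, 3, 20, -2.4]
    - [0, 0, 20, 0]
    - [0, 0, 15, 0]
    - [0, 0, 8, 0]
    - [0, 0, 0, 0]

```text
time: 11.0
tool_pos: [0.5437, 0.04, 0.0615]
tool_rot: [0.013, 0.72, 0.694, 0.011]
contact_force: [0.1, 0.0, 0.3]
gripper_width: -0.001
```

Run:
```python
from h import *
goal(-92.4,.041)
```

```text
pos [0.5437 0.04   0.0615] F [0.1 0.  0.3] tool shift mm [ 0.  -2.7 20.4] turn 0.3 (+-180) q6 -0.02 t 11.0
```

Call:
step_arm:
  steps:
    - [0, -3, 3, 0]
    - [0, 0, 3, 0]
    - [0, 0, 3, 0]
    - [0, 0, 3, 0]
    - [0, 0, 3, 0]
    - [0, 0, 3, 0]
    - [0, 0, 3, 0]

```text
time: 11.7
tool_pos: [0.5454, 0.0399, 0.0451]
tool_rot: [0.017, 0.719, 0.694, 0.014]
contact_force: [-1.8, -0.1, 2.1]
gripper_width: -0.003
```

Call:
step_arm:
  steps:
    - [0, -1, 3, 0]
    - [0, -1, 3, 0]
    - [0, -1, 3, 0]

```text
time: 12.0
tool_pos: [0.5453, 0.0398, 0.041]
tool_rot: [0.018, 0.719, 0.694, 0.014]
contact_force: [-11.9, -0.1, 26.9]
gripper_width: 0.001
```

Call:
step_arm:
  steps:
    - [0, -2, 3, 0]
    - [0, -2, 3, 0]

```text
time: 12.2
tool_pos: [0.5452, 0.0398, 0.0411]
tool_rot: [0.02, 0.719, 0.694, 0.016]
contact_force: [-4.6, 0.1, 15.6]
gripper_width: -0.003
```

Call:
step_arm:
  steps:
    - [0, 0, -5, 0]
    - [0, 0, -20, 0]
    - [0, 0, -40, 0]
    - [0, 0, -50, 0]
    - [0, 0, -50, 0]
    - [0, 0, 0, 0]

```text
time: 12.8
tool_pos: [0.5338, 0.041, 0.2074]
tool_rot: [0.017, 0.719, 0.694, 0.014]
contact_force: [0.4, 0.2, 1.0]
gripper_width: 0.002
```

Run:
```python
from h import *
goal(-92.4,.1)
heights("scene"); heights("side")
a=grab_frame("scene")[0][170:310,210:450]; b=grab_frame("side")[0][140:280,210:450]
cv2.imwrite("pics/f.png",cv2.resize(np.vstack([a,b])[:,:,::-1],None,fx=2.1,fy=2.1,interpolation=cv2.INTER_CUBIC))
```

```text
pos [0.5338 0.041  0.2074] F [0.4 0.2 1. ] tool shift mm [ -0.3   3.3 107.7] turn 0.4 (+-180) q6 -0.03 t 12.8
scene n 1243 plane centre mm 40.8 {147.6: 40.8, 27.6: 40.7, -92.4: 40.8} local {147.6: (40.6, 103), 27.6: (40.8, 122), -92.4: (40.6, 83)}
side n 1003 plane centre mm 41.3 {147.6: 41.4, 27.6: 41.3, -92.4: 41.3} local {147.6: (41.6, 98), 27.6: (41.3, 88), -92.4: (41.3, 65)}
```

View pics/f.png

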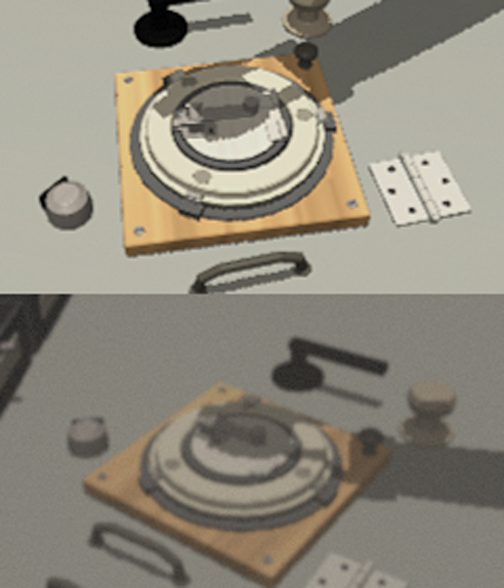

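The picture shows the ring level and flush. The clip hooks stand over the lip at about (190,205), (328,120) and (175,80). The latch lever lies flat at (220,110), and the other hardware sits where it was. The heights agree at 41 mm all round, and the hand is clear at z = 0.207 m.

```bash
python3 -c "
from plant import *
print(job_done())"
```

```text
the job is handed in; nothing more can be done
None
```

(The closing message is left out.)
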